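# Draw the straightedge bar out of its case

## Robot

A 6-joint arm with a two-finger parallel gripper is mounted at the origin on the work surface. World frame = base frame: x ahead of the robot, y to its left, z up, the work surface at z = 0. Lengths are in m, angles in rad, forces in N, time in s.
With the tool pointing down it reaches from about 0.3 to 0.875 m from the base axis. Payload 6.4 kg.
Tool frame: the origin (TCP) lies at the very end of the fingers, on their centre line; the grasp point (between the pads) lies env.hold_point_z behind it (env.hold_point_z is the distance from the TCP to the grasp point, in m); z points along the fingers, y is the direction in which the jaws open and shut (so a half turn about z gives the same grasp; the last joint's range is limited). The gripper opens to 88 mm and grips with 3 to 60 N. Pads are 18 mm wide; open, the fingers measure 123 mm over their backs; the gripper's body (75 mm by 187 mm) begins 45 mm behind the grasp point.
Start: joints at [1.051, 0.181, 1.607, -0, 1.354, -0.206], TCP at [0.177, 0.547, 0.239] pointing down, gripper open.
Joint ranges: [-2.99, 2.99], [-0.89, 2.07], [0.3, 2.58], [-1.14, 4.28], [0, 2.63], [-3.12, 3.12]. Speed limits (rad/s): [2.57, 2.57, 3.01, 3.14, 3.14, 3.14].

## Interface

Orientations are given as a unit quaternion [w, x, y, z].
In Python, from workcell import env gives the robot as it stands.
- The arm moves only by the tool carry_out, never from a script. Its argument "rows" is a list of rows, each a list of 7 numbers: the shift along the tool's x, y, z in cm, then the turn, a rotation vector about the tool's x, y, z in degrees, then the finger opening in cm, from 0 to 8.81. In form: [[tx, ty, tz, ax, ay, az, hand], ...]. A call has 1 to 20 rows; each row is the pose to reach, as a shift and turn from the pose commanded when the call began, along the tool's axes at that moment; what a row does not reach only later rows make up. A row lasts 1/12 s, in which the tool goes at most 41.7 mm and 7.16 degrees, less where a joint would pass 70% of its speed; a pose out of reach is approached as far as the arm can. A call with a gripper value outside its range is refused whole. The fingers move at their own pace and stop on an object; the grip force is fixed at half the most. Time passes only in rows, so rows that repeat a pose let the fingers close. It gives the time, the measured TCP pose, the force and the opening at its end, in the units of the state.
- env.read_state(): the state, without advancing time (a new reading comes with each control period).
- env.capture(name): name is "scene" or "side" or "wrist"; returns (picture, depth): 420x560x3 uint8, red, green, blue; 420x560 float32, m along the optical axis (not along the pixel's ray), 0 where there is no reading.
- env.camera_info(name): a dict with "fx", "fy", "cx", "cy" (pixels), "rvec" (rotation vector, rad) and "tvec" (3), from world to camera coordinates, as OpenCV has them; the wrist camera has in their place "tool_from_camera" (4x4, takes a point from camera to tool coordinates, whose origin is the TCP and whose axes are the flange's). Camera axes: x right, y down, z forward; pixel columns grow to the right and rows downward; lengths in m; the calibration is good to about 2 mm. A picture is of the moment at which its call begins: read the wrist's pose just before it. camera_info takes no time and is no camera call.
- env.hand_in(): hands the job in, once; it reports no verdict.
Trained networks look in the newest picture that a camera, given by its name, has taken for a name from the list of things; names that differ only in an ending like _2 or _b are one class to them, and where a whole thing is asked for, a point or a joint stands for the part that bears it (a point fixed in the world has none). Each returns a list of dicts, best first, with "p" (0 to 1); they miss things now and then, are a little off and sometimes report something else, mostly with a low value. They report only what shows in the picture. A call takes as long as a camera call. They do not tell look-alikes from the thing itself.
- env.regions_of(name, camera): "mask" (420x560 bool, what is visible of it) and "point" ([column, row] in pixels, amid what is visible of it).
- env.landmark_of(name, camera): "point" ([column, row] in pixels: a listed point, or the origin of a listed thing).
The state is a dict: "clock": time; "joints": joint angles; "joint_vel": joint speeds; "joint_efforts": joint torques, N m; "position": TCP position; "eef_rot": TCP orientation; "wrist_force": force on the tool from outside, world axes, zero at the start; "ft_torque": the same for the moment, N m; "opening": finger opening in m.
Only numpy, scipy, OpenCV 4.12 (cv2) and the standard library are available. Lean on these libraries where they do the work, as an engineer would, in place of code of your own. Each camera call takes 0.05 s, during which the arm holds its last target.

## Task

Lift the loose lid off the wooden bar case and lay it flat, right way up, on the middle of the cork mat, then let go of it. Then draw the red straightedge bar out through the opening, which is shorter than the bar, so tip its uncovered end up first and pull the other end out from under the fixed deck. Finish still gripping the bar in the air, roughly level, with all of it about 10 cm above the top of the case and touching nothing else; leave the other things on the bench where they are.

Things in the scene. Friction and masses are not known exactly. Their poses are not given: they have to be found in the camera images.
- case: Wooden case fixed to the bench, 266 (x) x 148 (y) x 68 mm high; origin at the centre of its underside, z up, +x along its length, away from the robot within 0.35 rad. Floor and walls 8 mm thick, wall tops 62 mm high; inside 250 x 132 mm. Two low rests (10 mm long in x, 60 mm wide, tops at 28 mm) stand inside at x = -28 and +95 mm
- case_mouth (a point): Centre of the case's open mouth, at x = +41 mm in the case and the height of the wall tops (62 mm). The mouth is 168 (x) x 132 (y) mm, closed at first by the loose lid. The rest of the case, its end nearer the robot (case x -133 to -43 mm), is roofed by a fixed dark deck, underside at 62 mm, top at 68 mm. Axes as the case's
- lid_grip (a point): Middle of the dark upright handle (70 x 14 x 28 mm high, long in x) of the loose light wood lid, 172 (x) x 146 (y) x 6 mm, about 0.16 kg, its x along the case's x, z up. The point lies 20 mm above the underside of the lid's plate; strips under the plate reach 6 mm further down (2 mm play inside the case), so set down the lid has this point 26 mm above what it stands on
- bar_center (a point): Centre of the red straightedge bar with brass ends, 230 (x) x 16 (y) x 14 mm (z), about 0.15 kg, centre of mass here. It starts level on the two rests in the case, this point 35 mm above the bench, x along the case's x to within 0.03 rad; 72 mm of it (about) lie under the deck. Nothing else is inside the case
- bar_near (a point): Centre of the bar's -x end face (the end under the deck)
- bar_far (a point): Centre of the bar's +x end face (the uncovered end)
- mat_top (a point): Centre of the top face of the cork mat, 240 (x) x 200 (y) x 3 mm, fixed on the bench; x along its length, z up
- dye_bottle: Bystander: black bottle with green cap, 52 mm across, 115 mm tall; origin at the centre of its underside
- dish: Bystander: flat glass dish, 100 mm across, 14 mm high; origin at the centre of its underside
- cap: Bystander: green screw cap, 38 mm across, 17 mm high; origin at the centre of its underside
- anvil_block: Bystander: grey block with black steel top, 65 x 100 x 77 mm; origin at the centre of its underside
- bone_folder: Bystander: white flat bone folder, 150 x 22 x 6 mm; origin at the centre of its underside
- brass_ring: Bystander: brass ring, 28 mm across, 6 mm high; origin at the centre of its underside
- brush: Bystander: hand brush lying flat, under 30 mm high; its origin is on its underside
Not all that is in view belongs to the job. There is more than one size of the part that bears lid_grip; the job needs the larger.

How it is judged:
On the way, in this order (a step that is already met when the one before it is completed fails the run):
1. the lid lies flat on the mat, let go, while the bar is still in the case (horizontal distance between lid_grip and mat_top below 0.07 m and height (world z) of lid_grip below 0.035 m and angle between lid_grip's own z axis and vertical below 0.1 rad and contact force between lid and the fingers below 0.1 N and z of each of bar_far, bar_near in the frame of case below 0.06 m), for 0.2 s.
2. the bar is tipped: its far end is above the case while its near end is still under the deck (z of bar_far in the frame of case above 0.072 m and z of bar_near in the frame of case below 0.06 m and x of bar_near in the frame of case below -0.043 m), for 0.1 s.
At the end, for the whole second after the job is handed in: The bar is held still in the fingers, touching nothing else, both ends more than 60 mm above the top of the case (128 mm above the bench) and level to within 0.35 rad; the lid lies at rest, let go, flat and right way up on the mat, its middle within 70 mm of the mat's middle (horizontal distance between lid_grip and mat_top below 0.07 m and height (world z) of lid_grip below 0.035 m and angle between lid_grip's own z axis and vertical below 0.1 rad and contact force between lid and the fingers below 0.1 N and height (world z) of each of bar_near, bar_far above 0.128 m and angle between bar_center's own x axis and vertical between 1.22 and 1.92 rad and contact force between bar and the fingers above 0.5 N and contact force between bar and case below 0.1 N and linear speed of bar below 0.05 m/s and linear speed of lid below 0.02 m/s); the arm keeps its last pose, push and grip.
It fails at once if a bystander is moved more than 30 mm (distance of any of dye_bottle, dish, cap, anvil_block, bone_folder, brass_ring, brush from where it was at the start of the episode above 0.03 m).
It also fails if it takes over 54 s, if anything falls off the work surface, if the arm or the gripper's body presses on something with over 40 N, if the wrist force passes 120 N, or if a joint passes its speed limit or range.

## Working session

There is one attempt and no reset: what is moved stays moved. The work goes in short steps, Python scripts to look and compute and a tool call to move; the robot and the scene stay as the last step left them, time stands still between calls to the robot, and variables do not carry over. Pictures are saved under pics/ and viewed, and the job is handed in when it is done.

Besides the shell and the picture viewer there is one more tool, called after "Request:" as name([rows], argument=value, ...), one row to a line, values as JSON. carry_out: Moves the arm, as the interface text tells. Its arguments: {"type":"object","properties":{"rows":{"type":"array","items":{"type":"array","items":{"type":"number"}}}},"required":["rows"]}

```bash
mkdir -p pics; ls; cat > h.py <<'E'
import numpy as np, cv2
from scipy.spatial.transform import Rotation as R
from workcell import env
def st(): return env.read_state()
def T_tool(s=None):
    s=s or st(); q=s['eef_rot']; T=np.eye(4); T[:3,:3]=R.from_quat([q[1],q[2],q[3],q[0]]).as_matrix(); T[:3,3]=s['position']; return T
def T_wc(cam):  # world from camera
    i=env.camera_info(cam)
    if cam=='wrist': return T_tool()@np.array(i['tool_from_camera'])
    T=np.eye(4); T[:3,:3]=cv2.Rodrigues(np.array(i['rvec'],float))[0]; T[:3,3]=np.ravel(i['tvec']); return np.linalg.inv(T)
def cloud(cam,d,T=None):
    i=env.camera_info(cam); T=T_wc(cam) if T is None else T
    v,u=np.mgrid[:d.shape[0],:d.shape[1]]
    P=np.stack([(u-i['cx'])/i['fx']*d,(v-i['cy'])/i['fy']*d,d],-1)
    W=P@T[:3,:3].T+T[:3,3]; W[d<=0]=np.nan; return W
def ray_z(cam,p,z,T=None):
    i=env.camera_info(cam); T=T_wc(cam) if T is None else T
    r=T[:3,:3]@np.array([(p[0]-i['cx'])/i['fx'],(p[1]-i['cy'])/i['fy'],1]); o=T[:3,3]
    return o+r*(z-o[2])/r[2]
def save(n,p,sc=1): cv2.imwrite('pics/'+n+'.png',cv2.resize(p[:,:,::-1],None,fx=sc,fy=sc,interpolation=cv2.INTER_CUBIC))
E
python3 - <<'E'
from h import *
s=st(); print({k:np.round(v,3) for k,v in s.items()}, env.hold_point_z)
for c in ['scene','side','wrist']:
    p,d=env.capture(c); save(c+'0',p); np.savez('cap_'+c+'0',p=p,d=d,T=T_wc(c))
    print(c,T_wc(c).round(3).tolist())
    for n in ['lid_grip','case_mouth','mat_top','case']:
        try: print(n,[(np.round(x['point'],1).tolist(),round(x['p'],2)) for x in env.landmark_of(n,c)])
        except Exception as e: print(n,e)
E
```

```text
pics
{'clock': np.float64(0.0), 'joints': array([ 1.051,  0.181,  1.608,  0.   ,  1.354, -0.206]), 'joint_vel': array([-0.001,  0.   ,  0.   , -0.001,  0.001, -0.   ]), 'joint_efforts': array([-2.0000e-03, -4.3386e+01, -3.4186e+01,  7.0000e-02,  3.9000e-02,
       -0.0000e+00]), 'position': array([0.177, 0.546, 0.238]), 'eef_rot': array([-0.   ,  0.156,  0.988, -0.001]), 'wrist_force': array([-0.477,  0.966, -0.571]), 'ft_torque': array([-0.034, -0.009,  0.025]), 'opening': np.float64(0.088)} 0.0187
scene [[0.408, 0.75, -0.521, 1.236], [0.913, -0.339, 0.228, -0.309], [-0.005, -0.569, -0.822, 1.171], [0.0, 0.0, 0.0, 1.0]]
lid_grip [([363.8, 253.6], 0.82), ([229.2, 237.4], 0.66)]
case_mouth []
mat_top [([328.9, 186.4], 0.59)]
case []
side [[0.943, -0.224, 0.244, 0.216], [-0.332, -0.666, 0.668, -0.932], [0.013, -0.711, -0.703, 1.088], [0.0, 0.0, 0.0, 1.0]]
lid_grip [([293.0, 185.7], 0.95), ([287.3, 253.6], 0.73)]
case_mouth []
mat_top [([225.6, 200.4], 0.68), ([287.2, 251.3], 0.56)]
case [([274.4, 275.2], 0.84)]
wrist [[0.309, 0.912, 0.271, 0.107], [0.951, -0.296, -0.089, 0.57], [-0.001, 0.285, -0.958, 0.384], [0.0, 0.0, 0.0, 1.0]]
lid_grip []
case_mouth [([258.7, 318.6], 0.18)]
mat_top []
case []
```

View pics/scene0.png

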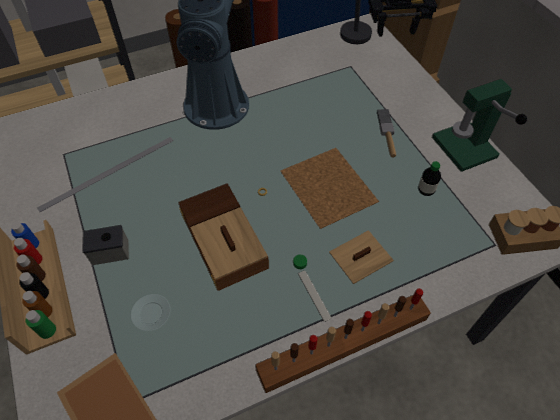

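View pics/side0.png

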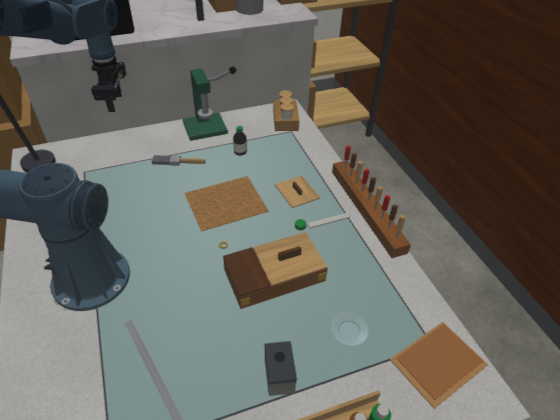

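View pics/wrist0.png

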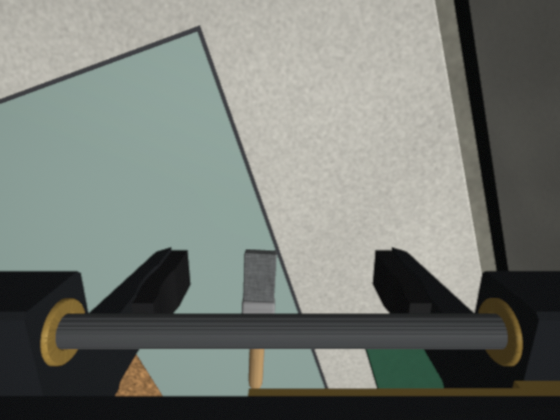

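In the scene view there are two lids. The one on the case has its handle at (229,237), and a smaller one lies on the bench at (362,254). The case lid fits the description because it covers the mouth and is larger. I'll measure both and check them in an enlarged crop.

```bash
python3 - <<'E'
from h import *
z=np.load('cap_scene0.npz'); save('crop0',z['p'][150:300,160:410],3.1)
def rect(pts):
    (c,wh,a)=cv2.minAreaRect((pts[:,:2]*1000).astype(np.float32)); b=cv2.boxPoints((c,wh,a)); return np.round(c,1),np.round(wh,1),round(a,2)
for cam in ['scene','side']:
    z=np.load(f'cap_{cam}0.npz'); W=cloud(cam,z['d'],z['T']); p=z['p'].astype(int)
    T=env.landmark_of('lid_grip',cam)
    env.capture(cam)
    for n in ['lid_grip','mat_top','case','bar_center','dye_bottle','dish','cap','anvil_block','bone_folder','brass_ring','brush']:
        for r in env.regions_of(n,cam)[:3]:
            q=W[r['mask']]; q=q[~np.isnan(q[:,0])]
            zt=np.percentile(q[:,2],[2,50,98]).round(4)
            print(cam,n,round(r['p'],2),np.round(r['point']),'med',np.median(q,0).round(3),'z',zt,rect(q))
E
```

```text
scene lid_grip 0.91 [230. 243.] med [ 0.566 -0.164  0.069] z [0.064  0.0689 0.0966] (array([ 557.8, -154. ]), array([181.7, 163.9]), 2.6)
scene lid_grip 0.56 [359. 257.] med [0.72  0.152 0.01 ] z [0.0051 0.0102 0.0308] (array([715.7, 155.5]), array([112.9, 135.4]), 5.66)
scene mat_top 0.78 [328. 188.] med [0.47  0.186 0.004] z [-0.0014  0.0038  0.009 ] (array([461.1, 188.8]), array([249.1, 213.7]), 4.74)
scene mat_top 0.3 [216. 210.] med [ 0.453 -0.174  0.067] z [0.0041 0.067  0.0731] (array([ 489.1, -157.9]), array([321.8, 165.7]), 2.56)
scene case 0.88 [218. 214.] med [ 0.452 -0.172  0.067] z [0.0051 0.0671 0.0732] (array([ 498.3, -157.1]), array([303.3, 166.5]), 2.56)
scene bar_center 0.44 [151. 314.] med [ 0.64  -0.408  0.01 ] z [0.0017 0.0101 0.0181] (array([ 643.2, -406.8]), array([98.1, 98.7]), 6.22)
scene dye_bottle 0.73 [150. 312.] med [ 0.64  -0.406  0.01 ] z [0.0021 0.0104 0.0181] (array([ 641.6, -405.2]), array([97., 96.]), 43.51)
scene dye_bottle 0.61 [433. 180.] med [0.604 0.435 0.069] z [0.0085 0.0689 0.1169] (array([585.4, 479.1]), array([ 48.6, 126.2]), 19.27)
scene 
[... 2129 characters left out ...]
y([47. , 33.9]), 66.38)
side cap 0.56 [254. 280.] med [ 0.443 -0.224  0.066] z [0.0039 0.0655 0.0732] (array([ 522.7, -136.7]), array([287.3, 209.2]), 2.35)
side anvil_block 0.68 [282. 366.] med [ 0.417 -0.475  0.078] z [0.0103 0.0776 0.0819] (array([ 430.1, -440.7]), array([144.2,  75.4]), 75.94)
side bone_folder 0.46 [326. 222.] med [ 0.757 -0.009  0.008] z [0.0031 0.0076 0.0127] (array([760.6,  -8.5]), array([146.1,  28.7]), 0.51)
side brass_ring 0.49 [222. 245.] med [0.4   0.    0.007] z [0.0014 0.0065 0.0106] (array([400. ,  -1.3]), array([21.9, 26.2]), 21.79)
side brush 0.6 [174. 157.] med [0.335 0.456 0.019] z [0.0066 0.0191 0.0259] (array([353.7, 462.4]), array([ 55. , 195.7]), 77.1)
```

View pics/crop0.png

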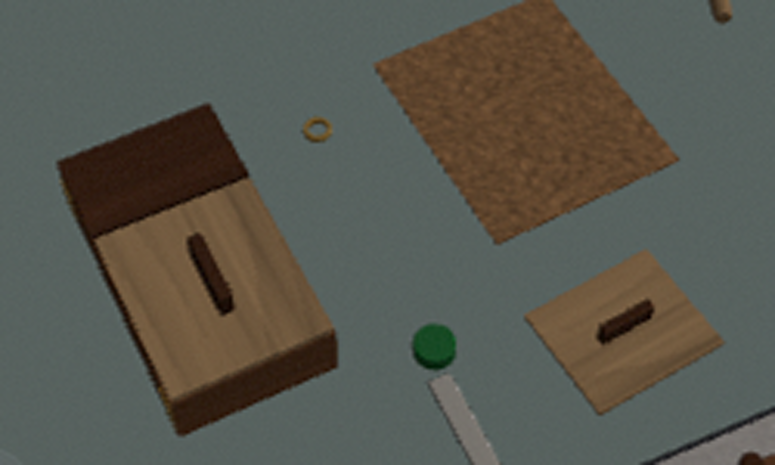

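The crop shows the case lid (handle at crop (210,272)) closing the mouth at roughly 180 x 164 mm, while the other (crop (625,322)) is about 113 x 135 mm. So the case lid is the one to move. Next I'll measure its handle, its yaw and the mat centre.

```bash
python3 - <<'E'
from h import *
for cam in ['scene','side']:
    z=np.load(f'cap_{cam}0.npz'); W=cloud(cam,z['d'],z['T']); p=z['p'].astype(int)
    box=lambda x0,x1,y0,y1,z0,z1:(W[...,0]>x0)&(W[...,0]<x1)&(W[...,1]>y0)&(W[...,1]<y1)&(W[...,2]>z0)&(W[...,2]<z1)
    for nm,b,zr in [('handle',(.48,.65,-.22,-.1),(.088,.12)),('top',(.3,.75,-.28,-.04),(.060,.08)),('mat',(.3,.62,.04,.33),(-.005,.02))]:
        m=box(*b,*zr)
        if nm=='mat': m&=(p[...,0]-p[...,2]>30)
        m=cv2.morphologyEx(m.astype(np.uint8),cv2.MORPH_OPEN,np.ones((3,3)) if nm!='handle' else np.ones((1,1)))>0
        q=W[m]; 
        c,wh,a=cv2.minAreaRect((q[:,:2]*1000).astype(np.float32))
        d=q[:,:2]-q[:,:2].mean(0); w,v=np.linalg.eigh(d.T@d); ax=v[:,1]
        print(cam,nm,len(q),'rect',np.round(c,1),np.round(wh,1),round(a,2),'mean',q.mean(0).round(4),'pca yaw',round(np.degrees(np.arctan2(ax[1],ax[0])),2),'zmed',np.median(q[:,2]).round(4),np.percentile(q[:,2],98).round(4))
E
```

```text
scene handle 139 rect [ 561.6 -161.7] [70.7 14.8] 2.31 mean [ 0.5635 -0.1625  0.096 ] pca yaw -177.13 zmed 0.0964 0.1003
scene top 4587 rect [ 514.5 -164.2] [270.2 148.5] 2.43 mean [ 0.5224 -0.1655  0.0687] pca yaw -177.62 zmed 0.0688 0.0736
scene mat 4177 rect [461.5 189.6] [244.  201.8] 3.6 mean [0.4676 0.1874 0.0039] pca yaw -177.19 zmed 0.0039 0.009
side handle 129 rect [ 560.  -160.5] [68.3 20.4] 3.85 mean [ 0.56   -0.1636  0.0957] pca yaw -177.36 zmed 0.0967 0.1013
side top 3687 rect [ 514.6 -162.8] [267.8 153.6] 2.78 mean [ 0.5071 -0.1703  0.0697] pca yaw -178.37 zmed 0.0698 0.0743
side mat 2731 rect [460.3 192.7] [239.6 210.9] 3.75 mean [0.4578 0.1845 0.0052] pca yaw -174.97 zmed 0.0052 0.0105
```

```bash
cat >> h.py <<'E'
def delta(pos,yaw_y_deg,pitch=0.0):
    """tool pose: pointing down, tool y at world angle yaw_y; pitch>0 leans tool body toward -x of case. prints shift cm, rotvec deg in current tool frame"""
    T=T_tool(); y=np.radians(yaw_y_deg); yy=np.array([np.cos(y),np.sin(y),0]); z=np.array([0,0,-1.]); x=np.cross(yy,z)
    M=np.stack([x,yy,z],1); M=M@R.from_rotvec([0,np.radians(pitch),0]).as_matrix()
    d=T[:3,:3].T@(np.array(pos)-T[:3,3])*100; r=R.from_matrix(T[:3,:3].T@M).as_rotvec(degrees=True)
    return d.round(2).tolist(),r.round(2).tolist()
E
python3 - <<'E'
from h import *
print(delta([.561,-.1615,.16],92.5)); print(st()['clock'])
E
```

```text
([-58.35, -55.55, 7.87], [0.0, -0.0, -20.48])
2.05
```

Request:
carry_out([
  [-29,-28,2,0,0,-10,8.8],
  [-29,-28,2,0,0,-10,8.8],
  [-29,-28,2,0,0,-10,8.8],
  [-29,-28,2,0,0,-10,8.8],
  [-29,-28,2,0,0,-10,8.8],
  [-29,-28,2,0,0,-10,8.8],
  [-29,-28,2,0,0,-10,8.8],
  [-29,-28,2,0,0,-10,8.8],
  [-29,-28,2,0,0,-10,8.8],
  [-58.3,-55.5,7.8,0,0,-20.5,8.8],
  [-58.3,-55.5,7.8,0,0,-20.5,8.8],
  [-58.3,-55.5,7.8,0,0,-20.5,8.8],
  [-58.3,-55.5,7.8,0,0,-20.5,8.8],
  [-58.3,-55.5,7.8,0,0,-20.5,8.8],
  [-58.3,-55.5,7.8,0,0,-20.5,8.8],
  [-58.3,-55.5,7.8,0,0,-20.5,8.8],
  [-58.3,-55.5,7.8,0,0,-20.5,8.8],
  [-58.3,-55.5,7.8,0,0,-20.5,8.8],
  [-58.3,-55.5,7.8,0,0,-20.5,8.8],
  [-58.3,-55.5,7.8,0,0,-20.5,8.8],
])

```text
clock: 3.72
position: [0.5618, -0.1646, 0.1602]
eef_rot: [0.0, -0.021, 1.0, -0.0]
wrist_force: [0.4, -0.2, 0.3]
opening: 0.088
```

Request:
carry_out([
  [0,0,0,0,0,0,6],
  [0,0,0,0,0,0,6],
  [0,0,0,0,0,0,6],
  [0,0,0,0,0,0,6],
])

```text
clock: 4.05
position: [0.5603, -0.1596, 0.1609]
eef_rot: [-0.0, -0.023, 1.0, 0.0]
wrist_force: [-0.4, 0.2, 0.9]
opening: 0.0636
```

```bash
python3 - <<'E'
from h import *
T=T_wc('wrist'); p,d=env.capture('wrist'); save('w1',p)
print(st()['position'],st()['clock'],st()['joint_vel'].round(3))
W=cloud('wrist',d,T); m=(W[...,2]>.085)&(W[...,2]<.105)&(abs(W[...,0]-.561)<.08)&(abs(W[...,1]+.161)<.06)
q=W[m]; print(len(q)); 
if len(q): print(q.mean(0),cv2.minAreaRect((q[:,:2]*1000).astype(np.float32)))
print(delta([.561,-.1615,.072],92.5))
E
```

```text
[ 0.56036624 -0.15954299  0.16102547] 4.1 [ 0.002 -0.004 -0.003  0.    -0.003 -0.001]
2075
[ 0.55724436 -0.16158836  0.09466074] ((559.772216796875, -161.49681091308594), (68.91429901123047, 13.978804588317871), 2.7946584224700928)
([-0.05, -0.2, 8.9], [0.01, 0.0, 0.1])
```

View pics/w1.png

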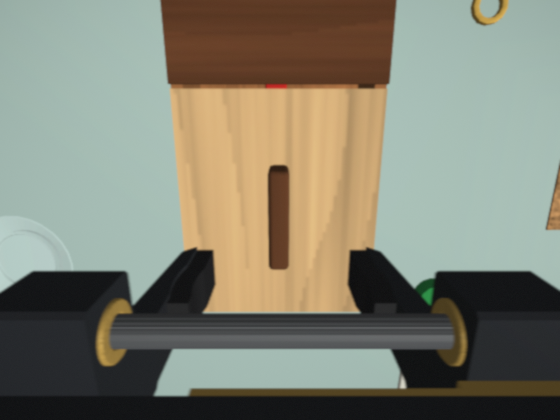

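The wrist view shows the handle at (279,217), centred between the fingers, with a sliver of the red bar at (277,86) in the gap by the deck. I'll go down and grip.

Request:
carry_out([
  [0,-0.15,5,0,0,0,6],
  [0,-0.15,6,0,0,0,6],
  [0,-0.15,7,0,0,0,6],
  [0,-0.15,8,0,0,0,6],
  [0,-0.15,8.5,0,0,0,6],
  [0,-0.15,8.8,0,0,0,6],
  [0,-0.15,8.8,0,0,0,6],
  [0,-0.15,8.8,0,0,0,6],
  [0,-0.15,8.8,0,0,0,1],
  [0,-0.15,8.8,0,0,0,1],
  [0,-0.15,8.8,0,0,0,1],
  [0,-0.15,8.8,0,0,0,1],
  [0,-0.15,8.8,0,0,0,1],
  [0,-0.15,8.8,0,0,0,1],
  [0,-0.15,8.8,0,0,0,1],
  [0,-0.15,8.8,0,0,0,1],
  [0,-0.15,8.8,0,0,0,1],
  [0,-0.15,8.8,0,0,0,1],
])

```text
clock: 5.6
position: [0.5607, -0.1624, 0.0727]
eef_rot: [-0.0, -0.022, 1.0, 0.0]
wrist_force: [-0.2, -0.6, 0.8]
opening: 0.0141
```

Gripped at 14 mm, so I'll lift straight up slowly, then faster.

Request:
carry_out([
  [0,0,-0.3,0,0,0,1],
  [0,0,-0.6,0,0,0,1],
  [0,0,-1,0,0,0,1],
  [0,0,-1.5,0,0,0,1],
  [0,0,-2,0,0,0,1],
  [0,0,-3,0,0,0,1],
  [0,0,-4,0,0,0,1],
  [0,0,-5.5,0,0,0,1],
  [0,0,-7,0,0,0,1],
  [0,0,-8.5,0,0,0,1],
  [0,0,-10,0,0,0,1],
  [0,0,-10,0,0,0,1],
  [0,0,-10,0,0,0,1],
  [0,0,-10,0,0,0,1],
])

```text
clock: 6.77
position: [0.5605, -0.1622, 0.1724]
eef_rot: [-0.0, -0.022, 1.0, 0.0]
wrist_force: [0.4, 0.4, -1.9]
opening: 0.0137
```

```bash
python3 - <<'E'
from h import *
p,d=env.capture('side'); save('s2',p); print(st()['position'],st()['wrist_force'],st()['opening'])
np.savez('cap_side2',p=p,d=d,T=T_wc('side'))
print(delta([.461,.190,.172],93.2),delta([.461,.190,.0725],93.2))
E
```

```text
[ 0.560138   -0.16211114  0.17181827] [ 0.3964423   0.38351963 -1.82940013] 0.013869282924950313
([8.36, 35.61, 0.02], [0.05, -0.08, -0.68]) ([8.34, 35.61, 9.97], [0.05, -0.08, -0.68])
```

View pics/s2.png

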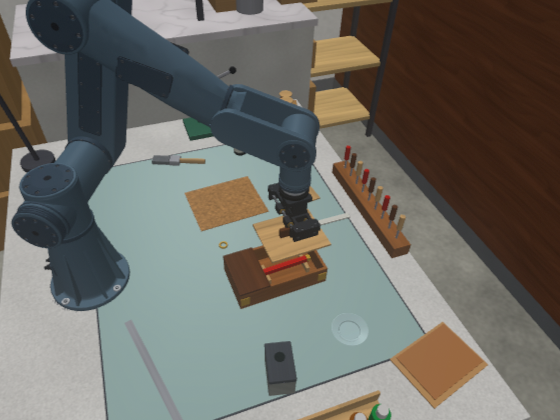

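The side view shows the lid hanging level at about (290,235), with the red bar still in the open case at (285,265). I'll carry the lid over the mat.

Request:
carry_out([
  [1,4,0,0,0,0,1],
  [2,8,0,0,0,0,1],
  [2.8,12,0,0,0,0,1],
  [3.6,15.5,0,0,0,0,1],
  [4.4,19,0,0,0,-0.7,1],
  [5.2,22.5,0,0,0,-0.7,1],
  [6,26,0,0,0,-0.7,1],
  [6.8,29,0,0,0,-0.7,1],
  [7.5,32,0,0,0,-0.7,1],
  [8,34,0,0,0,-0.7,1],
  [8.4,35.6,2,0,0,-0.7,1],
  [8.4,35.6,4,0,0,-0.7,1],
  [8.4,35.6,6,0,0,-0.7,1],
  [8.4,35.6,8,0,0,-0.7,1],
  [8.4,35.6,10,0,0,-0.7,1],
  [8.4,35.6,11.5,0,0,-0.7,1],
  [8.4,35.6,13,0,0,-0.7,1],
  [8.4,35.6,13.5,0,0,-0.7,1],
  [8.4,35.6,13.5,0,0,-0.7,1],
  [8.4,35.6,13.5,0,0,-0.7,1],
])

```text
clock: 8.48
position: [0.4609, 0.1895, 0.0375]
eef_rot: [-0.001, -0.028, 1.0, -0.0]
wrist_force: [1.3, -0.5, -0.9]
opening: 0.0139
```

```bash
python3 - <<'E'
from h import *
s=st(); print(s['position'],s['wrist_force'],s['opening'],s['clock'])
print(delta([.461,.190,.020],93.2))
E
```

```text
[0.46087432 0.18950017 0.03749385] [ 1.34632114 -0.54373997 -0.90491889] 0.013937592808535758 8.4833
([-0.02, 0.05, 1.75], [-0.01, -0.06, 0.02])
```

Request:
carry_out([
  [0,0,0.6,0,0,0,1],
  [0,0,1,0,0,0,1],
  [0,0,1.4,0,0,0,1],
  [0,0,1.6,0,0,0,1],
  [0,0,1.75,0,0,0,1],
  [0,0,1.85,0,0,0,1],
  [0,0,1.85,0,0,0,1],
  [0,0,1.85,0,0,0,1],
])

```text
clock: 9.15
position: [0.4611, 0.1895, 0.0197]
eef_rot: [-0.0, -0.028, 1.0, -0.0]
wrist_force: [-3.2, -2.1, 5.3]
opening: 0.0138
```

Contact (+5 N). Now I release and retreat.

Request:
carry_out([
  [0,0,0,0,0,0,5],
  [0,0,0,0,0,0,5],
  [0,0,0,0,0,0,5],
  [0,0,0,0,0,0,5],
  [0,0,0,0,0,0,5],
  [0,0,-1,0,0,0,5],
  [0,0,-3,0,0,0,5],
  [0,0,-6,0,0,0,5],
  [0,0,-10,0,0,0,5],
  [0,0,-14,0,0,0,5],
  [0,0,-16,0,0,0,5],
  [0,0,-16,0,0,0,5],
  [0,0,-16,0,0,0,5],
])

```text
clock: 10.23
position: [0.4621, 0.1897, 0.1811]
eef_rot: [0.002, -0.028, 1.0, 0.0]
wrist_force: [-0.0, 0.2, -0.8]
opening: 0.0503
```

```bash
python3 - <<'E'
from h import *
s=st(); print(s['position'],s['opening'],s['clock'])
T=T_wc('wrist'); p,d=env.capture('wrist'); save('w3',p)
W=cloud('wrist',d,T); m=(W[...,2]>.03)&(W[...,2]<.05)&(abs(W[...,0]-.461)<.08)&(abs(W[...,1]-.19)<.06)
q=W[m]; print(len(q),cv2.minAreaRect((q[:,:2]*1000).astype(np.float32)),np.median(q,0))
m=(W[...,2]>.008)&(W[...,2]<.025)&(abs(W[...,0]-.461)<.12)&(abs(W[...,1]-.19)<.1); q=W[m]
A=np.c_[q[:,:2],np.ones(len(q))]; print('plate plane',np.linalg.lstsq(A,q[:,2],rcond=None)[0],np.median(q[:,2]))
p,d=env.capture('scene'); save('s3',p); T=T_wc('scene'); W=cloud('scene',d,T); 
hsv=cv2.cvtColor(p,cv2.COLOR_RGB2HSV); red=((hsv[...,0]<8)|(hsv[...,0]>172))&(hsv[...,1]>150)&(hsv[...,2]>60)
m=red&(abs(W[...,0]-.52)<.15)&(abs(W[...,1]+.165)<.08)&(W[...,2]>.02)&(W[...,2]<.06); q=W[m]
print('bar',len(q),cv2.minAreaRect((q[:,:2]*1000).astype(np.float32)),q.mean(0),np.median(q[:,2]))
save('s3c',p[170:300,160:300],4)
E
```

```text
[0.4620973  0.18974228 0.18110664] 0.050276521067864094 10.2333
1246 ((460.5478210449219, 189.5482940673828), (69.4400405883789, 13.750203132629395), 3.523012161254883) [0.45824934 0.18956753 0.04180513]
plate plane [-0.00038518 -0.0009376   0.01451832] 0.014161806977403435
bar 291 ((538.5301513671875, -162.72061157226562), (159.0301055908203, 18.001976013183594), 3.2064459323883057) [ 0.53903947 -0.16351578  0.04263042] 0.04278422253060632
```

View pics/s3.png

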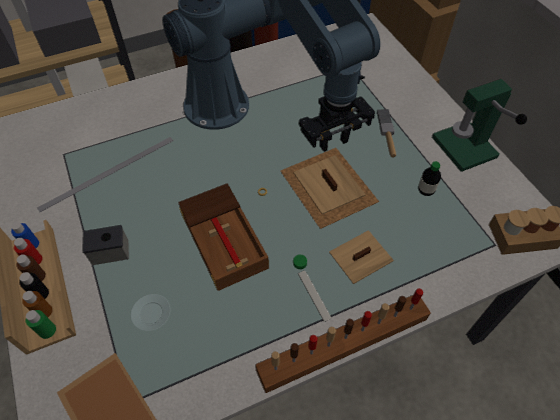

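View pics/s3c.png

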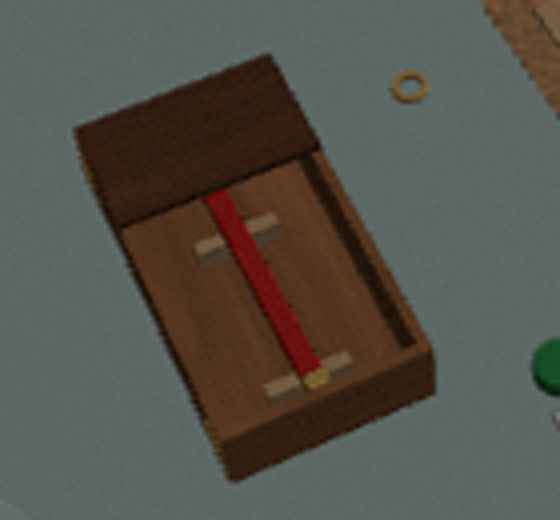

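The lid lies flat on the mat, let go, about 1 mm from the mat's centre. The crop shows the bar on its rests, with its brass far end at (317,377) and the deck edge at (215,195). Next I'll move above the bar, about 15 mm towards +x from its centre so the fingers stay clear of the rests.

```bash
python3 - <<'E'
from h import *
print(delta([.530,-.1632,.15],93.0))
E
```

```text
([-4.99, -35.6, 2.82], [-0.01, -0.1, 0.22])
```

Request:
carry_out([
  [-0.6,-4,0,0,0,0,4],
  [-1.2,-8,0,0,0,0,4],
  [-1.8,-12,0,0,0,0,4],
  [-2.4,-16,0,0,0,0,4],
  [-2.9,-20,0,0,0,0,4],
  [-3.4,-24,0.7,0,0,0,4],
  [-3.9,-28,1.4,0,0,0,4],
  [-4.4,-31.5,2,0,0,0,4],
  [-4.8,-34,2.5,0,0,0,4],
  [-5,-35.6,2.8,0,0,0,4],
  [-5,-35.6,2.8,0,0,0,4],
  [-5,-35.6,2.8,0,0,0,4],
  [-5,-35.6,2.8,0,0,0,4],
])

```text
clock: 11.42
position: [0.5305, -0.1616, 0.1504]
eef_rot: [-0.001, -0.028, 1.0, 0.001]
wrist_force: [-0.1, -0.7, 0.3]
opening: 0.0399
```

```bash
python3 - <<'E'
from h import *
s=st(); print(s['position'],s['opening'],s['clock'])
T=T_wc('wrist'); p,d=env.capture('wrist'); save('w4',p)
W=cloud('wrist',d,T); hsv=cv2.cvtColor(p,cv2.COLOR_RGB2HSV); red=((hsv[...,0]<8)|(hsv[...,0]>172))&(hsv[...,1]>150)&(hsv[...,2]>60)
m=red&(W[...,2]>.03)&(W[...,2]<.06)&(abs(W[...,1]+.163)<.05); q=W[m]
d2=q[:,:2]-q[:,:2].mean(0); w,v=np.linalg.eigh(d2.T@d2)
print(len(q),cv2.minAreaRect((q[:,:2]*1000).astype(np.float32)),q.mean(0),np.median(q[:,2]),v[:,1])
m=(W[...,2]>.064)&(W[...,2]<.074); q=W[m]; print('deck',cv2.minAreaRect((q[:,:2]*1000).astype(np.float32)),np.percentile(q[:,0],99))
print(delta([.530,-.1632,.017],93.0))
E
```

```text
[ 0.53046761 -0.16159139  0.15041714] 0.03991340850302694 11.4167
3373 ((544.4234619140625, -163.18624877929688), (142.49769592285156, 15.723183631896973), 3.5891828536987305) [ 0.53906252 -0.163397    0.04109259] 0.041103890729986325 [-0.99803611 -0.06264119]
deck ((433.2997741699219, -167.1417236328125), (77.39246368408203, 148.91946411132812), 2.8492238521575928) 0.47148112145232174
([0.07, -0.19, 13.38], [0.06, -0.05, 0.3])
```

View pics/w4.png

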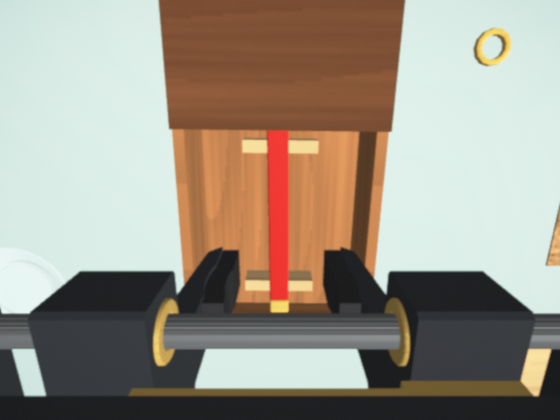

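The wrist view shows the bar from (278,130) at the deck edge to its brass end at (279,306), centred between the fingers. I'll go down and grip.

Request:
carry_out([
  [0,-0.2,3,0,0,0,4],
  [0,-0.2,6,0,0,-0.3,4],
  [0,-0.2,8,0,0,-0.3,4],
  [0,-0.2,10,0,0,-0.3,4],
  [0,-0.2,11.5,0,0,-0.3,4],
  [0,-0.2,12.5,0,0,-0.3,4],
  [0,-0.2,13.2,0,0,-0.3,4],
  [0,-0.2,13.3,0,0,-0.3,4],
  [0,-0.2,13.3,0,0,-0.3,4],
  [0,-0.2,13.3,0,0,-0.3,1],
  [0,-0.2,13.3,0,0,-0.3,1],
  [0,-0.2,13.3,0,0,-0.3,1],
  [0,-0.2,13.3,0,0,-0.3,1],
  [0,-0.2,13.3,0,0,-0.3,1],
  [0,-0.2,13.3,0,0,-0.3,1],
  [0,-0.2,13.3,0,0,-0.3,1],
  [0,-0.2,13.3,0,0,-0.3,1],
])

```text
clock: 12.88
position: [0.5316, -0.1652, 0.0189]
eef_rot: [0.0, -0.031, 1.0, -0.0]
wrist_force: [-1.3, 2.2, 6.4]
opening: 0.0153
```

Request:
carry_out([
  [0,0,-0.25,0,-1,0,1],
  [0,0,-0.5,0,-2.5,0,1],
  [0,0,-0.7,0,-4,0,1],
  [0,0,-1,0,-6,0,1],
  [0,0,-1.3,0,-8,0,1],
  [-0.1,0,-1.6,0,-10,0,1],
  [-0.1,0,-1.9,0,-12,0,1],
  [-0.1,0,-2.2,0,-14,0,1],
  [-0.1,0,-2.5,0,-16,0,1],
  [-0.1,0,-2.5,0,-16,0,1],
  [-0.1,0,-2.5,0,-16,0,1],
  [-0.1,0,-2.5,0,-16,0,1],
  [-0.1,0,-2.5,0,-16,0,1],
])

```text
clock: 13.97
position: [0.5324, -0.1652, 0.0433]
eef_rot: [0.139, -0.03, 0.99, 0.004]
wrist_force: [0.2, -1.6, -1.6]
opening: 0.0158
```

```bash
cat > chk.py <<'E'
from h import *
import sys
s=st(); print(s['position'],s['opening'],s['clock'],s['wrist_force'],s['ft_torque'],R.from_matrix(T_tool()[:3,:3]).as_rotvec(),T_tool()[:3,2])
def red(cam):
    T=T_wc(cam); p,d=env.capture(cam); W=cloud(cam,d,T); hsv=cv2.cvtColor(p,cv2.COLOR_RGB2HSV)
    r=((hsv[...,0]<8)|(hsv[...,0]>172))&(hsv[...,1]>150)&(hsv[...,2]>50)
    m=r&(W[...,2]>.02)&(abs(W[...,1]+.163)<.07)&(W[...,0]>.3)&(W[...,0]<.85); q=W[m]
    c=q.mean(0); u,_,v=np.linalg.svd(q-c,full_matrices=False); a=v[0]*np.sign(v[0,0]); t=(q-c)@a
    print(cam,len(q),'c',c.round(4),'axis',a.round(3),'lo',(c+a*np.percentile(t,1)).round(3),'hi',(c+a*np.percentile(t,99)).round(3)); return p
for cam in ['side','scene']:
    p=red(cam); save(sys.argv[1]+cam,p)
E
python3 chk.py t5
```

```text
[ 0.53237598 -0.16515184  0.04325288] 0.01578619533152528 13.9667 [ 0.19564358 -1.55638443 -1.56314289] [ 0.00331472  0.15289492 -0.04120932] [-0.08800841  2.86131509  0.01195947] [ 0.27491332  0.01665356 -0.96132478]
side 150 c [ 0.5519 -0.1673  0.0752] axis [0.961 0.069 0.268] lo [ 0.475 -0.173  0.054] hi [ 0.605 -0.163  0.09 ]
scene 193 c [ 0.5479 -0.1636  0.0731] axis [0.969 0.001 0.248] lo [ 0.432 -0.164  0.043] hi [ 0.608 -0.163  0.088]
```

View pics/t5side.png

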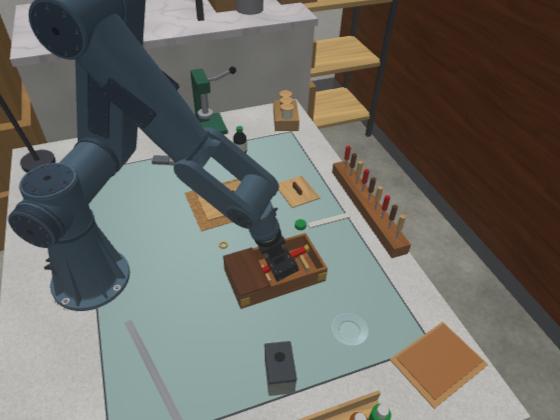

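The bar is tipped at about 16° with its brass end raised at (306,247). Measured force is low, so nothing is jamming. I'll draw it out along its own axis, then lift and level it.

Request:
carry_out([
  [-0.5,0,0,0,0,0,1],
  [-1.2,0,0,0,0,0,1],
  [-2,0,0,0,0,0,1],
  [-3,0,0,0,0,0,1],
  [-4,0,0,0,0,0,1],
  [-5,0,0,0,0,0,1],
  [-6,0,0,0,0,0,1],
  [-7,0,0,0,0,0,1],
  [-8,0,0,0,0,0,1],
  [-9,0,0,0,0,0,1],
  [-9.6,0,0,0,0,0,1],
  [-9.6,0,0,0,0,0,1],
  [-9.6,0,0,0,0,0,1],
  [-9.6,0,0,0,0,0,1],
])

```text
clock: 15.23
position: [0.6238, -0.1591, 0.0692]
eef_rot: [0.139, -0.03, 0.99, 0.005]
wrist_force: [0.3, -0.2, -1.2]
opening: 0.0155
```

```bash
python3 chk.py t6; python3 - <<'E'
import cv2; i=cv2.imread('pics/t6side.png')[200:320,210:350]; cv2.imwrite('pics/t6c.png',cv2.resize(i,None,fx=4,fy=4))
E
```

```text
[ 0.62375168 -0.15914211  0.06920355] 0.01548805053832621 15.2333 [ 0.32641039 -0.16065231 -1.15850969] [0.07111197 0.19336517 0.05446993] [-0.0879494   2.86209295  0.01308415] [ 0.27413956  0.01739126 -0.96153266]
side 287 c [ 0.5803 -0.1644  0.0812] axis [0.956 0.052 0.29 ] lo [ 0.504 -0.169  0.058] hi [ 0.696 -0.158  0.116]
scene 219 c [ 0.6438 -0.1577  0.0988] axis [0.957 0.063 0.285] lo [ 0.567 -0.163  0.076] hi [ 0.699 -0.154  0.115]
```

View pics/t6c.png

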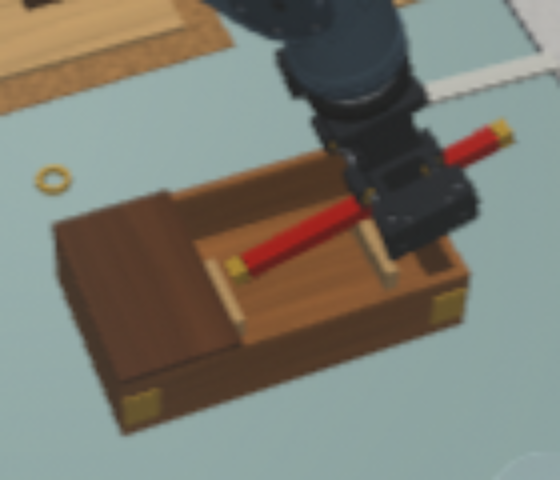

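The near brass end (crop (237,268)) is clear of the deck edge. I'll lift straight up, then level.

Request:
carry_out([
  [-0.2,0,-0.7,0,0,0,1],
  [-0.5,0,-1.8,0,0,0,1],
  [-0.8,0,-2.9,0,0,0,1],
  [-1.1,0,-4,0,1,0,1],
  [-1.4,0,-5,0,3,0,1],
  [-1.7,0,-6,0,5,0,1],
  [-2,0,-7,0,7,0,1],
  [-2.2,0,-7.9,0,9,0,1],
  [-2.4,0,-8.5,0,11,0,1],
  [-2.5,0,-8.8,0,13,0,1],
  [-2.5,0,-8.8,0,15,0,1],
  [-2.5,0,-8.8,0,16,0,1],
  [-2.5,0,-8.8,0,16,0,1],
  [-2.5,0,-8.8,0,16,0,1],
  [-2.5,0,-8.8,0,16,0,1],
  [-2.5,0,-8.8,0,16,0,1],
  [-2.5,0,-8.8,0,16,0,1],
])

```text
clock: 16.75
position: [0.6238, -0.1594, 0.1611]
eef_rot: [0.0, -0.031, 1.0, 0.0]
wrist_force: [0.2, 0.1, -1.6]
opening: 0.0155
```

```bash
python3 chk.py t7
```

```text
[ 0.62378372 -0.15939119  0.16111839] 0.015524931733681116 16.75 [ 0.2423097   0.05490934 -1.63226265] [ 1.24832225e-02 -4.73956858e-02 -6.58493590e-05] [-9.60949386e-02  3.14006943e+00  1.76541190e-04] [ 4.97170973e-05  1.13965614e-04 -9.99999992e-01]
side 253 c [ 0.5583 -0.1662  0.1838] axis [0.997 0.075 0.006] lo [ 0.503 -0.17   0.183] hi [ 0.613 -0.162  0.184]
scene 255 c [ 0.6603 -0.1575  0.1846] axis [0.99  0.071 0.119] lo [ 0.602 -0.162  0.178] hi [ 0.706 -0.154  0.19 ]
```

View pics/t7side.png

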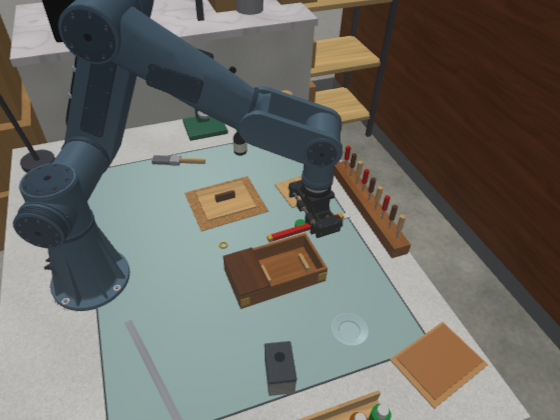

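View pics/t7scene.png

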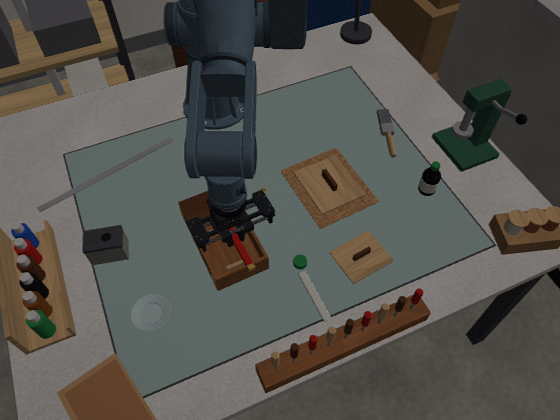

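Both views show the bar level in the fingers at z of about 0.18 m, brass ends at (270,238) and (341,216) in the side view. The lid is flat on the mat and the bystanders look unmoved, so I'll hand in.

```bash
python3 -c "
from workcell import env
print(env.read_state()['joint_vel'].round(3)); print(env.hand_in())"
```

```text
[ 0.001  0.001 -0.002 -0.001  0.001  0.   ]
the job is handed in; nothing more can be done
None
```

The job is handed in at about 17 s of the 54 s allowed. No verdict was reported, so the results below are my own measurements.

- **Lid:** I lifted the larger lid, the one closing the case, and set it flat on the mat with about 5 N of contact, then let go. A wrist depth check put its handle about 1 mm from the mat centre I measured, and the plate is level to about 0.001 rad.
- **Bar:** I gripped it about 15 mm from its middle, tipped it 16° and drew it 96 mm along its own axis. I then lifted it clear and levelled it.
- **Final check:** The bar is held still with its centre line at about 0.18 m, so its underside is about 105 mm above the case top. The wrist reads about 1.6 N downward, which matches the bar's weight. In the last scene and side views nothing else touches the bar and the bystanders look unmoved; I did not re-measure them.

**Readings that disagreed:**
- **Bar tilt:** The side camera gave 0.006 for the bar's slope, while the scene camera's partial view gave 0.12. Both are within the 0.35 rad limit, and the tool itself is vertical.
- **Wrist force at the grip:** It read about 6 N upward as the fingers closed on the bar, and this was gone once I tipped it.

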